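# Reassemble the washed hob burners from the pile

### The job

The burner parts of the hob have been washed and are piled up on the cork trivet. Take the pile apart and put both burners together again: each slotted ring spigot down into the base of its own size, and on each ring the black cap of its own size, everything fully seated and level. Leave the salt shaker and the little pot beside the trivet standing where they are.

Things in the scene. Friction and masses are not known exactly. Their poses are not given: they have to be found in the camera images.
- small_ring: loose small flame ring, silver with dark slots round its side, 40 mm in diameter, 24 high, 60 g. Origin: centre of its underside, z up. Tapered spigot z 0 to 10 mm (15 mm wide at the foot, 23 at the top), slotted ring of full width z 10 to 24 (grip here), well in the top 20 mm wide, floor at z 13. Starts on top of the pile, on the small cap.
- small_cap: loose small burner cap, flat black disc 48 mm in diameter, 90 g. Origin: centre of its underside, z up. Tapered boss z 0 to 6 mm (7 mm wide at the foot, 14 at the top), disc z 6 to 16 (grip its edge). On its ring the boss hangs in the well and the disc lies flat, origin 18 mm above the ring's. Starts second in the pile, lying on the large ring.
- small_base: small burner base, aluminium cup in a steel dish, fixed at either end of the hob. Origin: centre of its underside on the hob's glass, z up. Rim 42 mm wide, 18 mm up; well 32 mm wide at the mouth, 26 from 6 mm down, floor at z 4. The ring's spigot goes in the well and the ring rests on the rim, origin 8 mm above the base's. Spark pin beside it, below the rim.
- large_ring: loose large flame ring, silver with dark slots round its side, 58 mm in diameter, 24 high, 110 g. Origin: centre of its underside, z up. Tapered spigot z 0 to 10 mm (28 mm wide at the foot, 38 at the top), slotted ring of full width z 10 to 24 (grip here), well in the top 29 mm wide, floor at z 13. Starts under the small cap, on the large cap.
- large_cap: loose large burner cap, flat black disc 68 mm in diameter, 170 g. Origin: centre of its underside, z up. Tapered boss z 0 to 6 mm (14 mm wide at the foot, 22 at the top), disc z 6 to 16 (grip its edge). On its ring the boss hangs in the well and the disc lies flat, origin 18 mm above the ring's. Starts at the bottom of the pile, on the trivet.
- large_base: large burner base, aluminium cup in a steel dish, fixed at either end of the hob. Origin: centre of its underside on the hob's glass, z up. Rim 58 mm wide, 18 mm up; well 48 mm wide at the mouth, 42 from 6 mm down, floor at z 4. The ring's spigot goes in the well and the ring rests on the rim, origin 8 mm above the base's. Spark pin beside it, below the rim.
- hob: two-burner table hob with a black glass top, 250 x 360 mm (x, y), 54 mm high, fixed. Origin: centre of its underside on the worktop; x points to its back. The bases stand 90 mm to either side of its middle along its y axis. It may stand on the left or on the right of the trivet.
- trivet: round cork trivet, 140 mm in diameter, 8 mm thick, fixed; the pile of burner parts stands on it near its middle. Origin: centre of its underside on the worktop.
- salt_shaker: salt shaker of clear glass with a grey top, 44 mm in diameter, 90 mm high, standing on the worktop about 150 mm behind the trivet's middle (away from the robot); not to be disturbed. Origin: centre of its underside; z up.
- pinch_pot: small dark porcelain pot with a pale rim, 50 mm in diameter, 29 mm high, standing on the worktop about 130 mm in front of the trivet's middle (towards the robot); not to be disturbed. Origin: centre of its underside; z up.
Not all that is in view belongs to the job. What is shaped like the large_ring but blue or pink is not meant.

How it is judged (in metres and radians):
At the end, for the whole second after the job is handed in: Each ring in the base of its own size, within 6 mm of centre, origin 5 to 10.5 mm above the base's; each cap on the ring of its own size, within 8 mm of centre, origin 15 to 20.5 mm above the ring's; all four level within 0.08 rad and at rest; salt shaker and pot upright within 0.15 rad (horizontal distance between small_ring and small_base below 0.006 m and z of small_ring in the frame of small_base between 0.005 and 0.0105 m and angle between each of small_ring, small_cap, large_ring, large_cap's own z axis and vertical below 0.08 rad and horizontal distance between small_cap and small_ring below 0.008 m and z of small_cap in the frame of small_ring between 0.015 and 0.0205 m and horizontal distance between large_ring and large_base below 0.006 m and z of large_ring in the frame of large_base between 0.005 and 0.0105 m and horizontal distance between large_cap and large_ring below 0.008 m and z of large_cap in the frame of large_ring between 0.015 and 0.0205 m and linear speed of each of small_ring, small_cap, large_ring, large_cap below 0.02 m/s and angle between each of salt_shaker, pinch_pot's own z axis and vertical below 0.15 rad); the robot touches nothing.
It fails at once if the salt shaker is pushed from its place by more than 25 mm (distance of salt_shaker from where it was at the start of the episode above 0.025 m).
It fails at once if the little pot is pushed from its place by more than 25 mm (distance of pinch_pot from where it was at the start of the episode above 0.025 m).
It also fails if it takes over 109 s, if anything falls off the work surface, if the arm or the gripper's body presses on something with over 40 N, if the wrist force passes 120 N, or if a joint passes its speed limit or range.

### The arm

A 6-joint arm with a two-finger parallel gripper is mounted at the origin on the work surface; the furniture and walls round the work are solid. World frame = base frame: x ahead of the robot, y to its left, z up, the work surface at z = 0. Lengths are in mm, angles in rad, forces in N, time in s.
With the tool pointing down it reaches from about 350 to 725 mm from the base axis. Payload 6 kg.
Tool frame: the origin (TCP) lies between the finger pads; the fingertips stand arm.tcp_to_tips ahead of it and the grasp point (between the pads) is the TCP (arm.tcp_to_tips is the distance from the TCP to the fingertips, in mm); z points along the fingers, y is the line along which they close (so a half turn about z gives the same grasp; the last joint's range is limited). The gripper opens to 85 mm and grips with 20 to 120 N. Pads are 22 mm wide; open, the fingers measure 114 mm over their backs; the gripper's body (76 mm by 85 mm) begins 54 mm behind the grasp point. The pads swing forward as they close: fully open they stand 13 mm farther back than shut.
Start: joints at [-0.838, 0.04, 0.085, 0, -1.615, -0.334], TCP at [232.994, -552.89, 229.161] pointing down, gripper open.
Joint ranges: [-2.56, 2.56], [-1.29, 2.01], [-1.08, 1.49], [-3.29, 1.98], [-2.81, -0.18], [-2.99, 2.99]. Speed limits (rad/s): [2.57, 2.57, 3.01, 3.14, 3.14, 3.14].

### API

Orientations are given as a unit quaternion [w, x, y, z].
In Python, from rig import arm, vision gives the robot as it stands. The module is installed in compiled form; this text tells all that it offers.
- The arm moves only by the tool arm_command, never from a script. Its argument "motion" is a list that holds one entry, the list of rows, each a list of 7 numbers: the opening, from 0 (shut) to 1 (fully open), then the shift along the tool's x, y, z in mm, then the turn, a rotation vector about the tool's x, y, z in rad. A call has 1 to 12 rows; each row is the pose to reach, as a shift and turn from the pose commanded when the call began, along the tool's axes at that moment; what a row does not reach only later rows make up. A row lasts 1/8 s, in which the tool goes at most 62.5 mm and 10.7 degrees, less where a joint would pass 70% of its speed; a pose out of reach is approached as far as the arm can. A call with a gripper value outside its range is refused whole. The fingers move at their own pace and stop on an object; "force" is the grip in N (left out, the last holds). Time passes only in rows, so rows that repeat a pose let the fingers close. It gives the time, the measured TCP pose, the force, the opening and the grip force at its end, in the units of the state.
- arm.observe(): the state, without advancing time (a new reading comes with each control period).
- vision.snapshot(name): name is "scene" or "side" or "wrist"; returns a dict with "pixels" (400x640x3 uint8, red, green, blue), "fx", "fy", "cx", "cy" (pixels), "D" ([k1, k2, p1, p2, k3] as OpenCV has them; the pictures are not rectified), "T" (4x4, takes a point from camera to world coordinates). Camera axes: x right, y down, z forward; pixel columns grow to the right and rows downward; lengths in mm; the calibration is good to about 2 mm. A picture is of the moment at which its call begins. There is no depth.
- arm.close_job(): hands the job in; it is judged then, once.
The state is a dict: "t": time; "joint_positions": joint angles; "joint_velocities": joint speeds; "effort": joint torques, N m; "position": TCP position; "ee_rot": TCP orientation; "contact_force": force on the tool from outside, world axes, zero at the start; "wrist_torque": the same for the moment, N m; "width": finger opening in mm; "grasp_force": force on a finger pad.
Only numpy, scipy, OpenCV 4.12 (cv2) and the standard library are available. Lean on these libraries where they do the work, as an engineer would, in place of code of your own. Each camera call takes 0.05 s, during which the arm holds its last target. There are 200 camera calls.

## Working session

There is one attempt and no reset: what is moved stays moved. The work goes in short steps, Python scripts to look and compute and a tool call to move; the robot and the scene stay as the last step left them, time stands still between calls to the robot, and variables do not carry over. Pictures are saved under pics/ and viewed, at most 14 in all, crops included, and the job is handed in when it is done.

Besides the shell and the picture viewer there is one more tool, called after "Call:" in YAML: its name, and indented under it one key for each argument. arm_command: Moves the arm, as the interface text tells. Its arguments: {"type":"object","properties":{"motion":{"type":"array","items":{"type":"array","items":{"type":"array","items":{"type":"number"}}}},"force":{"type":"number"}},"required":["motion"]}

```bash
mkdir -p pics; ls; python3 - <<'E'
from rig import arm, vision
import cv2,numpy as np
np.set_printoptions(precision=3,suppress=True)
s=arm.observe(); print(s, arm.tcp_to_tips)
for n in ["scene","side"]:
    d=vision.snapshot(n); cv2.imwrite(f"pics/{n}0.png",d["pixels"][:,:,::-1]); print(n,d["fx"],d["cx"],d["cy"],d["D"],d["T"])
E
```

```text
pics
{'t': 0.0, 'joint_positions': array([-0.838,  0.041,  0.084, -0.001, -1.616, -0.334]), 'joint_velocities': array([-0.001, -0.001,  0.001,  0.   ,  0.002, -0.   ]), 'effort': array([ -0.001, -36.819,  34.742,   6.932,  -0.005,  -0.   ]), 'position': array([ 232.947, -552.562,  228.149]), 'ee_rot': array([-0.   , -0.198,  0.98 ,  0.001]), 'contact_force': array([-0.619,  0.06 ,  0.59 ]), 'wrist_torque': array([ 0.014, -0.024, -0.027]), 'grasp_force': 0.0, 'width': 85.5363505237203} 19.0
scene 490.9899742041798 324.002274038157 196.09879645098076 [0.041 0.    0.    0.    0.   ] [[  -0.623   -0.303    0.721 -215.658]
 [  -0.782    0.27    -0.562  612.748]
 [  -0.024   -0.914   -0.405  496.414]
 [   0.       0.       0.       1.   ]]
side 473.7186798829002 330.16235088482057 211.3649679817854 [-0.023  0.     0.     0.     0.   ] [[ -0.947  -0.219   0.237 239.144]
 [ -0.322   0.609  -0.725 923.25 ]
 [  0.015  -0.763  -0.647 852.63 ]
 [  0.      0.      0.      1.   ]]
```

View pics/scene0.png

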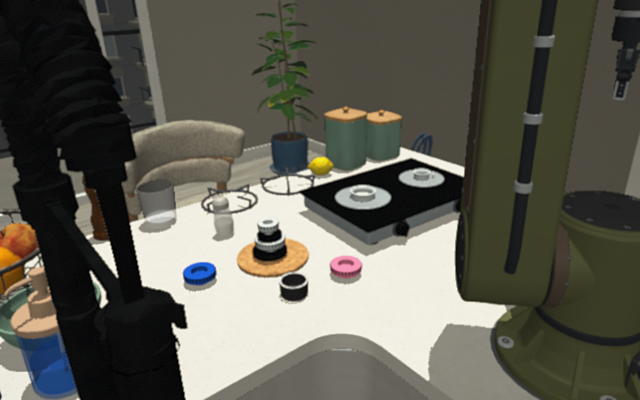

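View pics/side0.png

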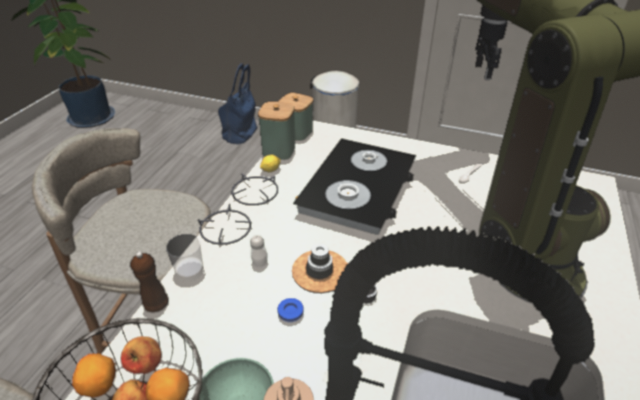

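The scene view shows the pile at about (268,240), the trivet at (273,256), and the bases at (363,195) and (422,177). The side view has the pile at (320,262) and the bases at (348,193) and (370,158). The hob is on the right.

```bash
cat > h.py <<'E'
from rig import arm, vision
import cv2,numpy as np
from scipy.spatial.transform import Rotation as R
np.set_printoptions(precision=2,suppress=True)
def cam(d): return np.array([[d["fx"],0,d["cx"]],[0,d["fy"],d["cy"]],[0,0,1.]]),np.array(d["D"],float)
def rays(d,uv):
    K,D=cam(d); p=cv2.undistortPoints(np.array(uv,float).reshape(-1,1,2),K,D).reshape(-1,2)
    return np.c_[p,np.ones(len(p))]@d["T"][:3,:3].T, d["T"][:3,3]
def onplane(d,uv,z):
    r,o=rays(d,uv); return o+r*((z-o[2])/r[:,2])[:,None]
def proj(d,P):
    K,D=cam(d); T=np.linalg.inv(d["T"])
    return cv2.projectPoints(np.array(P,float).reshape(-1,1,3),cv2.Rodrigues(T[:3,:3])[0],T[:3,3],K,D)[0].reshape(-1,2)
def snap(n,f=None):
    d=vision.snapshot(n)
    if f: cv2.imwrite(f"pics/{f}.png",d["pixels"][:,:,::-1])
    return d
def rot(): 
    q=arm.observe()["ee_rot"]; return R.from_quat([q[1],q[2],q[3],q[0]])
def go(target,yaw=None):
    """tool-frame shift to a world TCP target, tool-turn to point straight down with the closing line at yaw"""
    s=arm.observe(); r=rot(); M=r.as_matrix()
    print("pos",s["position"],"shift",M.T@(np.array(target)-s["position"]), "w",round(s["width"],1))
    y=M[:,1]; a=np.arctan2(y[1],y[0]) if yaw is None else yaw
    a0=np.arctan2(y[1],y[0]); a=a0+(a-a0+np.pi/2)%np.pi-np.pi/2
    Y=np.array([np.cos(a),np.sin(a),0]);Z=np.array([0,0,-1.])
    T=R.from_matrix(np.c_[np.cross(Y,Z),Y,Z])
    print("yaw",a0,"->",a,"turn",(r.inv()*T).as_rotvec())
E
python3 - <<'E'
from h import *
S=snap("scene");D=snap("side")
print("trivet",onplane(S,[(273,256)],8),onplane(D,[(320,271)],8))
print("piletop",onplane(S,[(268,223)],80),onplane(D,[(320,249)],80))
print("bases",onplane(S,[(363,191),(422,175)],72),onplane(D,[(348,191),(369,157)],72))
print("hob corners",onplane(S,[(305,193),(372,236)],54),onplane(D,[(297,206),(381,228),(415,155),(346,140)],54))
print("pot",onplane(S,[(293,279)],29),"salt",onplane(D,[(257,240)],90))
W=snap("wrist","w0"); print(W["T"],W["fx"]); print(rot().as_matrix())
go([500,-100,300])
E
```

```text
trivet [[495.48 187.2    8.  ]] [[499.91 193.99   8.  ]]
piletop [[497.73 191.25  80.  ]] [[500.76 191.86  80.  ]]
bases [[ 504.22  -56.18   72.  ]
 [ 482.12 -221.8    72.  ]] [[ 507.06  -48.38   72.  ]
 [ 496.96 -226.1    72.  ]]
hob corners [[613.42  20.66  54.  ]
 [367.76  46.78  54.  ]] [[ 620.86   36.73   54.  ]
 [ 390.58   45.62   54.  ]
 [ 373.62 -311.69   54.  ]
 [ 597.1  -320.94   54.  ]]
pot [[378.46 221.31  29.  ]] salt [[644.77 222.77  90.  ]]
[[  -0.39    0.88    0.27  163.8 ]
 [   0.92    0.37    0.11 -582.32]
 [   0.      0.29   -0.96  372.79]
 [   0.      0.      0.      1.  ]] 309.011259230587
[[-0.92 -0.39 -0.  ]
 [-0.39  0.92  0.  ]
 [ 0.    0.   -1.  ]]
pos [ 232.94 -552.75  228.7 ] shift [-421.9   313.59  -71.06] w 85.6
yaw 1.9696055764127895 -> 1.9696055764127895 turn [ 0. -0.  0.]
```

Call:
arm_command:
  motion:
    - [[1, -401, 289, -71, 0, 0, 0.4], [1, -401, 289, -71, 0, 0, 0.4], [1, -401, 289, -71, 0, 0, 0.4], [1, -401, 289, -71, 0, 0, 0.4], [1, -401, 289, -71, 0, 0, 0.4], [1, -401, 289, -71, 0, 0, 0.4], [1, -401, 289, -71, 0, 0, 0.4], [1, -401, 289, -71, 0, 0, 0.4], [1, -401, 289, -71, 0, 0, 0.4], [1, -401, 289, -71, 0, 0, 0.4], [1, -401, 289, -71, 0, 0, 0.4]]

```text
t: 1.62
position: [489.8, -131.9, 300.2]
ee_rot: [-0.0, 0.001, 1.0, -0.0]
contact_force: [-0.3, 0.5, 0.1]
width: 85.2
grasp_force: 0.0
```

```bash
python3 - <<'E'
from h import *
snap("wrist","w1"); go([498,190,260],np.pi/2)
E
```

```text
pos [ 489.76 -132.01  300.23] shift [ -7.32 322.03  40.22] w 85.3
yaw 1.5679267944228934 -> 1.5707963267948966 turn [-0.  0. -0.]
```

View pics/w1.png

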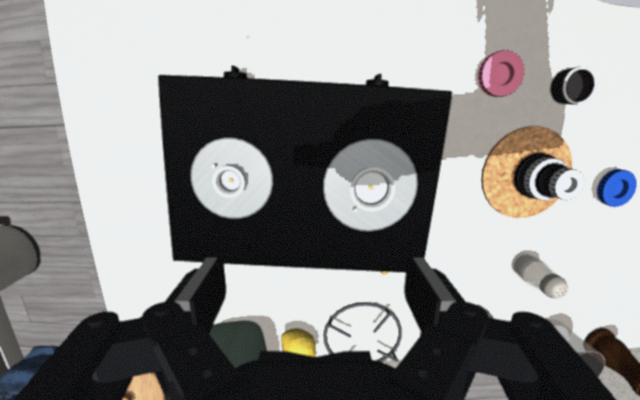

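The wrist view shows the small base at (231,180), the large base at (371,188), the pile at (540,178), the pot at (573,85), the shaker at (540,275), and the blue and pink decoy rings.

Call:
arm_command:
  motion:
    - [[1, -7, 322, 20, 0, 0, 0], [1, -7, 322, 20, 0, 0, 0], [1, -7, 322, 20, 0, 0, 0], [1, -7, 322, 20, 0, 0, 0], [1, -7, 322, 20, 0, 0, 0], [1, -7, 322, 20, 0, 0, 0], [1, -7, 322, 20, 0, 0, 0], [1, -7, 322, 20, 0, 0, 0]]

```text
t: 2.68
position: [498.0, 189.6, 280.8]
ee_rot: [0.0, 0.002, 1.0, 0.0]
contact_force: [0.4, -0.9, -0.9]
width: 85.2
grasp_force: 0.0
```

```bash
python3 - <<'E'
from h import *
d=snap("wrist","w2"); d["pixels"]=d["pixels"]
print(d["T"],d["cx"],d["cy"],d["D"])
np.save("w2.npy",d,allow_pickle=True)
im=cv2.imread("pics/w2.png"); cv2.imwrite("pics/w2c.png",cv2.resize(im[60:300,180:500],(800,600)))
E
```

```text
[[  0.     0.96   0.29 422.85]
 [  1.    -0.    -0.   189.22]
 [ -0.     0.29  -0.96 424.96]
 [  0.     0.     0.     1.  ]] 314.73581126264634 203.99425765044919 [-0.06  0.    0.    0.    0.  ]
```

View pics/w2c.png

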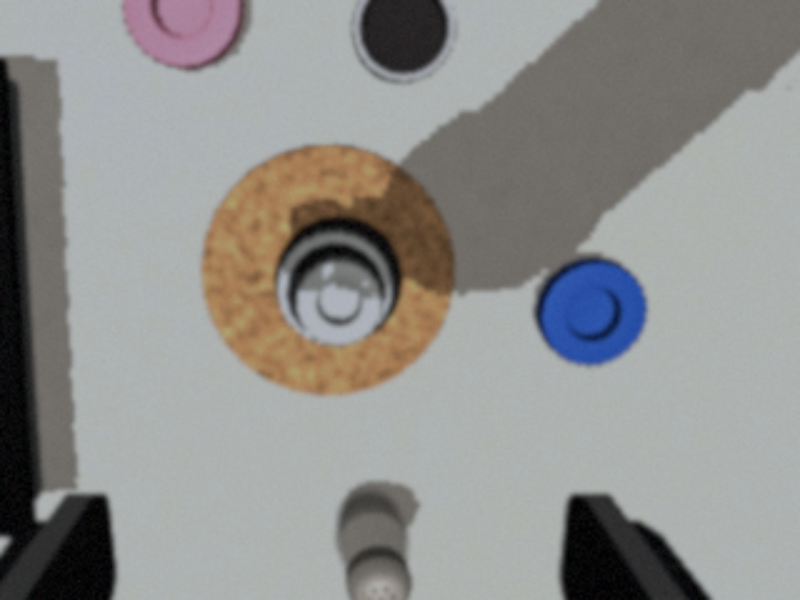

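The crop shows the pile with the top ring's well at about (315,180) in the full image. I'll move closer for accuracy.

Call:
arm_command:
  motion:
    - [[1, 0, 0, 60, 0, 0, 0], [1, 0, 0, 120, 0, 0, 0], [1, 0, 0, 130, 0, 0, 0], [1, 0, 0, 130, 0, 0, 0]]

```text
t: 3.22
position: [498.6, 190.5, 152.2]
ee_rot: [0.001, 0.001, 1.0, 0.0]
contact_force: [-0.2, -0.3, 1.4]
width: 85.2
grasp_force: 0.0
```

```bash
python3 - <<'E'
from h import *
d=snap("wrist","w3"); S=snap("scene","s3"); D=snap("side","d3")
c=proj(d,[[498,190,82]])[0]; print(c, proj(S,[[498,190,82]]),proj(D,[[498,190,82]]))
im=cv2.imread("pics/w3.png"); x,y=int(c[0])-50,int(c[1])-50; print("crop",x,y)
a=cv2.resize(im[y:y+100,x:x+100],(400,400),interpolation=cv2.INTER_CUBIC)
out=[a]
for f,dd in(("s3",S),("d3",D)):
    q=proj(dd,[[498,190,60]])[0].astype(int)-25; print(f,q)
    out.append(cv2.resize(cv2.imread(f"pics/{f}.png")[q[1]:q[1]+50,q[0]:q[0]+50],(200,200),interpolation=cv2.INTER_CUBIC))
cv2.imwrite("pics/c3.png",np.hstack([a,np.vstack(out[1:])]))
E
```

```text
[314.82 215.73] [[268.41 221.8 ]] [[321.4  248.13]]
crop 264 165
s3 [244 207]
d3 [296 229]
```

View pics/c3.png

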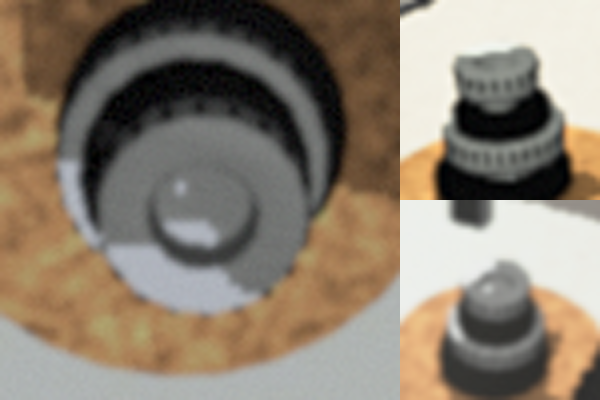

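Call:
arm_command:
  motion:
    - [[1, -1, 0, 50, 0, 0, 0], [1, -1, 0, 66, 0, 0, 0], [1, -1, 0, 66, 0, 0, 0], [0, -1, 0, 66, 0, 0, 0], [0, -1, 0, 66, 0, 0, 0], [0, -1, 0, 66, 0, 0, 0], [0, -1, 0, 66, 0, 0, 0], [0, -1, 0, 66, 0, 0, 0], [0, -1, 0, 66, 0, 0, 0]]
  force: 40

```text
t: 4.5
position: [498.7, 191.1, 84.2]
ee_rot: [-0.0, 0.001, 1.0, 0.0]
contact_force: [-0.4, -0.2, -0.6]
width: -0.1
grasp_force: 0.0
```

```bash
python3 - <<'E'
from h import *
d=snap("wrist","w4"); S=snap("scene","s4"); D=snap("side","d4")
out=[]
for f,dd in(("s4",S),("d4",D)):
    q=proj(dd,[[498,190,60]])[0].astype(int)-40; print(f,q)
    out.append(cv2.resize(cv2.imread(f"pics/{f}.png")[q[1]:q[1]+80,q[0]:q[0]+80],(300,300),interpolation=cv2.INTER_CUBIC))
cv2.imwrite("pics/c4.png",np.hstack([cv2.resize(cv2.imread("pics/w4.png")[100:400,120:520],(480,360)),np.vstack(out)[:360]*1 if 0 else cv2.resize(np.vstack(out),(180,360))]))
E
```

```text
s4 [229 192]
d4 [281 214]
```

View pics/c4.png

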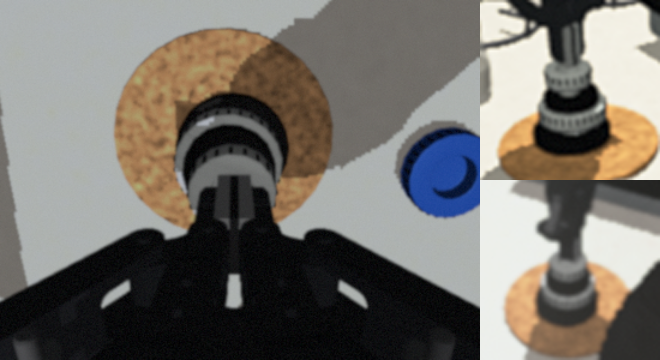

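The fingers shut just above the ring, so the tips sit higher than I assumed. I'll probe the worktop beside the pile to find the real tip offset.

Call:
arm_command:
  motion:
    - [[0, 0, 0, -40, 0, 0, 0], [0, 30, 50, -40, 0, 0, 0], [0, 58, 94, -40, 0, 0, 0], [0, 58, 94, 10, 0, 0, 0], [0, 58, 94, 60, 0, 0, 0], [0, 58, 94, 60, 0, 0, 0], [0, 58, 94, 60, 0, 0, 0]]

```text
t: 5.52
position: [441.9, 285.8, 26.6]
ee_rot: [0.001, 0.0, 1.0, 0.001]
contact_force: [1.1, 0.2, 0.5]
width: 0.2
grasp_force: 0.0
```

```bash
python3 - <<'E'
from h import *
S=snap("scene","s5");W=snap("wrist","w5")
go([498,190,150]); p=arm.observe()["position"]; q=proj(S,[p])[0];print(q)
q=q.astype(int)-30
cv2.imwrite("pics/c5.png",np.hstack([cv2.resize(cv2.imread("pics/s5.png")[q[1]:q[1]+60,q[0]:q[0]+60],(360,360),interpolation=2),cv2.resize(cv2.imread("pics/w5.png")[160:340,220:400],(360,360))]))
E
```

```text
pos [442.19 286.31  27.16] shift [ -56.32  -95.87 -122.95] w 0.3
yaw 1.5695493268955987 -> 1.569549326895599 turn [ 0.  0. -0.]
[240.83 278.03]
```

View pics/c5.png

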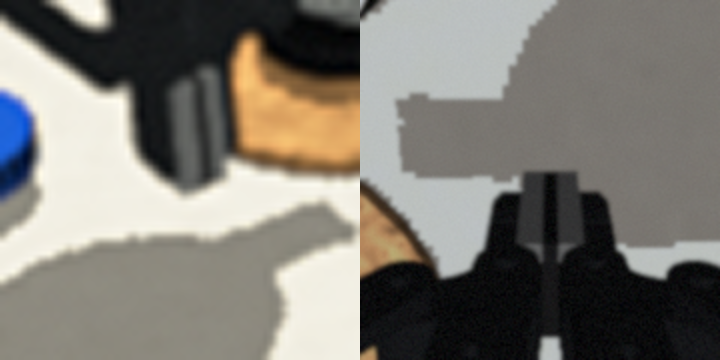

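Call:
arm_command:
  motion:
    - [[0, 0, 0, 3, 0, 0, 0], [0, 0, 0, 6, 0, 0, 0], [0, 0, 0, 8, 0, 0, 0], [0, 0, 0, 9, 0, 0, 0], [0, 0, 0, 9, 0, 0, 0]]

```text
t: 6.25
position: [440.8, 285.2, 15.1]
ee_rot: [-0.0, 0.001, 1.0, -0.0]
contact_force: [0.9, -1.3, 0.2]
width: -0.1
grasp_force: 0.0
```

Call:
arm_command:
  motion:
    - [[0, 0, 0, 3, 0, 0, 0], [0, 0, 0, 6, 0, 0, 0], [0, 0, 0, 8, 0, 0, 0], [0, 0, 0, 10, 0, 0, 0], [0, 0, 0, 10, 0, 0, 0]]

```text
t: 6.88
position: [440.7, 285.1, 5.0]
ee_rot: [-0.0, 0.001, 1.0, -0.0]
contact_force: [-0.4, -1.4, -0.5]
width: -0.1
grasp_force: 0.0
```

Call:
arm_command:
  motion:
    - [[0, 0, 0, 1, 0, 0, 0], [0, 0, 0, 2, 0, 0, 0], [0, 0, 0, 3, 0, 0, 0], [0, 0, 0, 4, 0, 0, 0], [0, 0, 0, 4, 0, 0, 0]]

```text
t: 7.5
position: [440.8, 285.2, 1.1]
ee_rot: [-0.0, 0.001, 1.0, -0.0]
contact_force: [-0.8, 0.2, -0.2]
width: 0.0
grasp_force: 0.0
```

Call:
arm_command:
  motion:
    - [[0, 0, 0, 1, 0, 0, 0], [0, 0, 0, 2, 0, 0, 0], [0, 0, 0, 3, 0, 0, 0], [0, 0, 0, 3, 0, 0, 0]]

```text
t: 8.0
position: [440.8, 285.2, -1.8]
ee_rot: [-0.0, 0.001, 1.0, 0.0]
contact_force: [0.0, 0.4, -0.1]
width: 0.4
grasp_force: 0.0
```

Call:
arm_command:
  motion:
    - [[0, 0, 0, 1, 0, 0, 0], [0, 0, 0, 2, 0, 0, 0], [0, 0, 0, 3, 0, 0, 0], [0, 0, 0, 4, 0, 0, 0], [0, 0, 0, 4, 0, 0, 0]]

```text
t: 8.62
position: [440.9, 285.3, -2.0]
ee_rot: [0.0, 0.0, 1.0, -0.0]
contact_force: [-14.3, -6.3, 23.6]
width: -0.2
grasp_force: 12.0
```

```bash
python3 - <<'E'
from h import *
s=arm.observe(); print(s["position"],s["contact_force"],s["effort"])
S=snap("scene","s6"); q=proj(S,[s["position"]])[0];print(q)
q=q.astype(int)-30
cv2.imwrite("pics/c6.png",cv2.resize(cv2.imread("pics/s6.png")[q[1]:q[1]+60,q[0]:q[0]+60],(360,360),interpolation=2))
E
```

```text
[440.94 285.31  -2.03] [-14.33  -6.31  23.61] [ -1.41 -19.36  27.02   5.59   4.43   0.01]
[243.22 292.3 ]
```

View pics/c6.png

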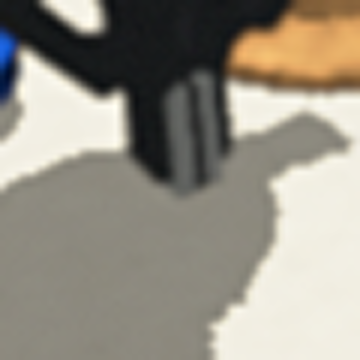

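Call:
arm_command:
  motion:
    - [[0.2, 0, 0, -60, 0, 0, 0], [1, 0, 0, -120, 0, 0, 0], [1, -30, -48, -136, 0, 0, 0], [1, -58, -95, -136, 0, 0, 0], [1, -58, -95, -136, 0, 0, 0], [1, -58, -95, -136, 0, 0, 0], [1, -58, -95, -136, 0, 0, 0]]
  force: 40

```text
t: 9.55
position: [498.3, 190.8, 130.0]
ee_rot: [-0.0, 0.0, 1.0, -0.0]
contact_force: [-0.2, 0.2, 0.1]
width: 85.4
grasp_force: 0.0
```

```bash
python3 - <<'E'
from h import *
d=snap("wrist","w7"); go([499.5,190,64],np.pi/2)
g=cv2.cvtColor(cv2.imread("pics/w7.png"),cv2.COLOR_BGR2GRAY)
c=proj(d,[[499.5,190,82]])[0];print(c)
x,y=(c-45).astype(int); a=cv2.resize(g[y:y+90,x:x+90],None,fx=4,fy=4,interpolation=2)
for r,dp in(((40,70),1.5),((90,130),1.5)):
    k=cv2.HoughCircles(a,cv2.HOUGH_GRADIENT,dp,20,param1=60,param2=25,minRadius=r[0],maxRadius=r[1])
    if k is not None:
        for q in k[0][:3]: print(q,q[:2]/4+[x,y],onplane(d,[q[:2]/4+[x,y]],82))
E
```

```text
pos [498.28 190.97 130.07] shift [-1.24 -0.97 66.07] w 85.6
yaw 1.5710731625226566 -> 1.5707963267948966 turn [ 0. -0.  0.]
[314.32 229.39]
[179.25 183.75  62.2 ] [313.81 229.94] [[499.89 189.66  82.  ]]
[107.25 153.75  60.85] [295.81 222.44] [[494.56 177.73  82.  ]]
[267.75 111.75  65.8 ] [335.94 211.94] [[487.22 204.17  82.  ]]
[171.75 135.75 122.55] [311.94 217.94] [[491.39 188.43  82.  ]]
[194.25 117.75 124.2 ] [317.56 213.44] [[488.26 192.13  82.  ]]
[182.25 183.75 111.  ] [314.56 229.94] [[499.89 190.16  82.  ]]
```

Call:
arm_command:
  motion:
    - [[1, -1.5, -1, 40, 0, 0, 0], [1, -1.5, -1, 66, 0, 0, 0], [1, -1.5, -1, 66, 0, 0, 0], [0, -1.5, -1, 66, 0, 0, 0], [0, -1.5, -1, 66, 0, 0, 0], [0, -1.5, -1, 66, 0, 0, 0], [0, -1.5, -1, 66, 0, 0, 0], [0, -1.5, -1, 66, 0, 0, 0]]
  force: 40

```text
t: 10.6
position: [501.0, 189.5, 65.7]
ee_rot: [0.001, 0.001, 1.0, 0.001]
contact_force: [-0.6, -0.2, 5.9]
width: 37.9
grasp_force: 40.4
```

Call:
arm_command:
  motion:
    - [[0, 0, 0, -60, 0, 0, 0], [0, 0, 0, -120, 0, 0, 0], [0, 0, -60, -180, 0, 0, 0], [0, 0, -120, -180, 0, 0, 0], [0, 0, -180, -180, 0, 0, 0], [0, 0, -240, -180, 0, 0, 0], [0, 0, -300, -180, 0, 0, 0], [0, 0, -320, -180, 0, 0, 0], [0, 0, -320, -180, 0, 0, 0], [0, 0, -320, -180, 0, 0, 0]]

```text
t: 11.85
position: [499.7, -130.4, 243.8]
ee_rot: [-0.0, 0.001, 1.0, 0.0]
contact_force: [-0.6, 0.1, -0.6]
width: 37.5
grasp_force: 40.6
```

```bash
python3 - <<'E'
from h import *
d=snap("wrist","w8"); s=arm.observe(); print(s["position"],s["width"])
g=cv2.cvtColor(cv2.imread("pics/w8.png"),cv2.COLOR_BGR2GRAY)
c,_=cv2.findContours((g>70).astype(np.uint8),cv2.RETR_LIST,cv2.CHAIN_APPROX_NONE)
for k in c:
    if 2500<cv2.contourArea(cv2.convexHull(k))<14000:
        h=cv2.convexHull(k); e=cv2.fitEllipse(h)
        p=onplane(d,k.reshape(-1,2),57); hp=onplane(d,h.reshape(-1,2),57)[:,:2].astype(np.float32)
        print(e,onplane(d,[e[0]],57),cv2.minEnclosingCircle(hp))
cv2.imwrite("pics/c8.png",cv2.imread("pics/w8.png"))
E
```

```text
[ 499.82 -130.09  243.92] 37.620115428731374
((314.7001037597656, 301.95947265625), (118.37901306152344, 138.56895446777344), 177.42552185058594) [[ 653.14 -131.18   57.  ]] ((655.2006225585938, -129.7764129638672), 98.88934326171875)
((377.53167724609375, 187.7399139404297), (104.85155487060547, 111.67884826660156), 57.84502029418945) [[506.68 -61.59  57.  ]] ((509.6636962890625, -61.22844314575195), 61.42748260498047)
((216.01486206054688, 179.29525756835938), (91.31873321533203, 99.4051284790039), 130.29843139648438) [[ 496.87 -239.61   57.  ]] ((499.27301025390625, -240.0882110595703), 53.72941970825195)
```

View pics/c8.png

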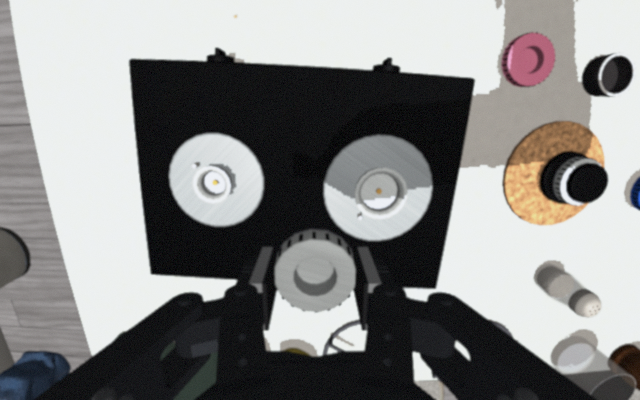

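Call:
arm_command:
  motion:
    - [[0, -10, -50, 20, 0, 0, 0], [0, -10, -109, 40, 0, 0, 0], [0, -10, -109, 40, 0, 0, 0], [0, -10, -109, 40, 0, 0, 0]]

```text
t: 12.4
position: [510.0, -239.1, 204.3]
ee_rot: [-0.0, 0.0, 1.0, 0.0]
contact_force: [-0.6, -0.3, 0.0]
width: 38.0
grasp_force: 40.6
```

```bash
cat >> h.py <<'E'
def circ(d,f,P,rs,half=60,n=2,p2=25,plane=None):
    "Hough circles near the world point P, radii rs (mm), centres cast on P's height"
    g=cv2.cvtColor(cv2.imread(f"pics/{f}.png"),cv2.COLOR_BGR2GRAY); c=proj(d,[P])[0]
    x,y=np.maximum((c-half).astype(int),0); a=cv2.resize(g[y:y+2*half,x:x+2*half],None,fx=4,fy=4,interpolation=2)
    dist=np.linalg.norm(np.array(P)-d["T"][:3,3]); k=4*d["fx"]/dist
    for r in rs:
        H=cv2.HoughCircles(a,cv2.HOUGH_GRADIENT,1.5,8,param1=60,param2=p2,minRadius=int((r-1.5)*k),maxRadius=int((r+1.5)*k))
        if H is not None:
            for q in H[0][:n]: print("r",r,"got",round(q[2]/k,2),q[:2]/4+[x,y],onplane(d,[q[:2]/4+[x,y]],P[2])[0])
E
python3 - <<'E'
from h import *
d=snap("wrist","w9"); s=arm.observe(); print(s["position"],s["width"])
circ(d,"w9",[498,-240,72],[21,16],45)
circ(d,"w9",[498,-240,57],[50],75)
im=cv2.imread("pics/w9.png"); c=proj(d,[[498,-240,72]])[0].astype(int); print(c)
x,y=c-75; cv2.imwrite("pics/c9.png",cv2.resize(im[y:y+150,x:x+150],(600,600),interpolation=2))
E
```

```text
[ 510.2  -238.76  204.8 ] 37.79056520878121
r 16 got 16.86 [313.81 177.81] [ 494.16 -240.58   72.  ]
r 16 got 14.97 [311.19 178.56] [ 494.86 -242.98   72.  ]
r 50 got 51.18 [314.94 176.31] [ 495.91 -239.55   57.  ]
r 50 got 51.18 [312.31 177.06] [ 496.64 -242.07   57.  ]
[314 181]
```

View pics/c9.png

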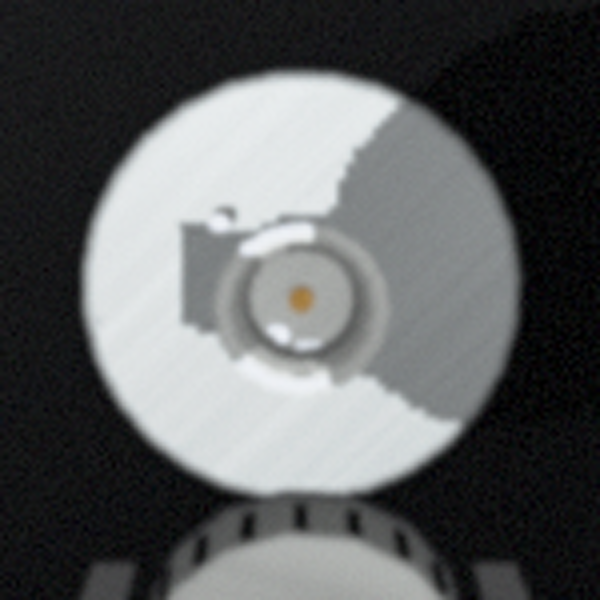

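The small base's rim is centred at about (314.4,182.5) in the full image and its centre dot at (314.2,180.5).

```bash
python3 - <<'E'
from h import *
d=snap("wrist","w10")
print(onplane(d,[(314.4,182.5)],72),onplane(d,[(314.25,180.5)],58),onplane(d,[(314.1,176.8)],55))
go([498,-240,120],np.pi/2)
# ring in hand: top at z = rep+? ; outline
circ(d,"w10",[510,-239,221],[20,10],70,2,20)
E
```

```text
[[ 499.03 -239.71   72.  ]] [[ 500.3  -239.88   58.  ]] [[ 497.3  -240.03   55.  ]]
pos [ 510.29 -238.61  205.05] shift [12.4  -1.37 85.03] w 37.6
yaw 1.5715594606785555 -> 1.5707963267948966 turn [-0.  0.  0.]
r 20 got 19.99 [314.56 270.56] [ 506.47 -239.41  221.  ]
r 20 got 20.19 [316.44 269.44] [ 505.88 -238.54  221.  ]
r 10 got 10.24 [315.31 275.06] [ 508.84 -239.05  221.  ]
r 10 got 10.7 [313.81 261.56] [ 501.81 -239.75  221.  ]
```

Call:
arm_command:
  motion:
    - [[0, 10, -1, 40, 0, 0, 0], [0, 10, -1, 90, 0, 0, 0], [0, 10, -1, 115, 0, 0, 0], [0, 10, -1, 125, 0, 0, 0], [0, 10, -1, 130, 0, 0, 0], [0, 10, -1, 133, 0, 0, 0], [0, 10, -1, 133, 0, 0, 0]]

```text
t: 13.38
position: [500.1, -240.8, 72.0]
ee_rot: [0.001, 0.001, 1.0, -0.0]
contact_force: [0.4, -0.2, -0.3]
width: 37.8
grasp_force: 40.6
```

Lower gently another 2.5 mm, then open slowly and retreat.

Call:
arm_command:
  motion:
    - [[0, 0, 0, 1.5, 0, 0, 0], [0, 0, 0, 2.5, 0, 0, 0], [0, 0, 0, 2.5, 0, 0, 0]]

```text
t: 13.75
position: [500.0, -241.0, 69.8]
ee_rot: [0.001, 0.001, 1.0, -0.0]
contact_force: [-1.7, 1.4, 5.1]
width: 37.9
grasp_force: 41.2
```

Call:
arm_command:
  motion:
    - [[0.6, 0, 0, 0, 0, 0, 0], [0.6, 0, 0, 0, 0, 0, 0], [0.6, 0, 0, 0, 0, 0, 0], [0.8, 0, 0, -50, 0, 0, 0], [1, 0, 0, -110, 0, 0, 0], [1, 0, 0, -135, 0, 0, 0], [1, 0, 0, -135, 0, 0, 0], [1, 0, 0, -135, 0, 0, 0]]

```text
t: 14.75
position: [499.3, -240.6, 202.3]
ee_rot: [-0.001, 0.001, 1.0, 0.0]
contact_force: [-0.1, -0.5, -0.1]
width: 85.7
grasp_force: 0.0
```

```bash
python3 - <<'E'
from h import *
d=snap("wrist","w11"); S=snap("scene","s11"); print(arm.observe()["position"])
circ(d,"w11",[499,-240,86],[20,10],60)
im=cv2.imread("pics/w11.png"); c=proj(d,[[499,-240,86]])[0].astype(int); print(c); x,y=c-75
q=proj(S,[[499,-240,72]])[0].astype(int)-25
cv2.imwrite("pics/c11.png",np.hstack([cv2.resize(im[y:y+150,x:x+150],(400,400),interpolation=2),cv2.resize(cv2.imread("pics/s11.png")[q[1]:q[1]+50,q[0]:q[0]+50],(400,400),interpolation=2)]))
E
```

```text
[ 499.16 -240.66  201.93]
r 20 got 18.75 [314.81 200.31] [ 500.07 -241.04   86.  ]
r 20 got 19.84 [314.81 198.06] [ 498.02 -241.04   86.  ]
r 10 got 10.83 [314.81 198.44] [ 498.36 -241.04   86.  ]
r 10 got 8.99 [314.44 201.06] [ 500.76 -241.37   86.  ]
[315 199]
```

View pics/c11.png

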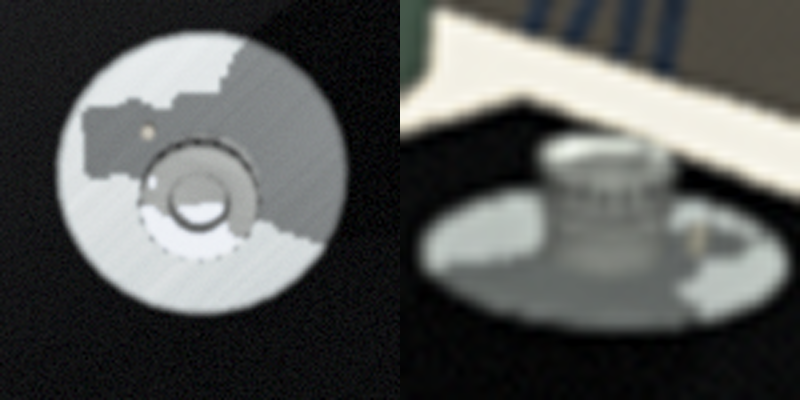

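The small ring is seated level. Next is the small cap.

Call:
arm_command:
  motion:
    - [[1, 0, 430, 40, 0, 0, 0], [1, 0, 430, 40, 0, 0, 0], [1, 0, 430, 40, 0, 0, 0], [1, 0, 430, 40, 0, 0, 0], [1, 0, 430, 40, 0, 0, 0], [1, 0, 430, 40, 0, 0, 0], [1, 0, 430, 40, 0, 0, 0], [1, 0, 430, 40, 0, 0, 0], [1, 0, 430, 40, 0, 0, 0]]

```text
t: 15.98
position: [499.8, 188.9, 162.8]
ee_rot: [-0.001, 0.0, 1.0, -0.001]
contact_force: [0.9, 1.0, -0.2]
width: 85.4
grasp_force: 0.0
```

```bash
python3 - <<'E'
from h import *
d=snap("wrist","w12"); go([498,190,44],np.pi/2)
circ(d,"w12",[498,190,58],[24],50,3)
circ(d,"w12",[498,190,48],[29],50,3)
im=cv2.imread("pics/w12.png"); c=proj(d,[[498,190,58]])[0].astype(int); print(c); x,y=c-60
cv2.imwrite("pics/c12.png",cv2.resize(im[y:y+120,x:x+120],(480,480),interpolation=2))
E
```

```text
pos [500.1  188.45 163.24] shift [  2.02   1.63 119.24] w 85.9
yaw 1.5692202371198531 -> 1.5707963267948966 turn [-0. -0. -0.]
r 24 got 22.76 [314.56 203.31] [499.94 188.03  58.  ]
r 24 got 25.21 [316.06 199.19] [496.33 189.29  58.  ]
r 24 got 25.21 [311.56 200.31] [497.31 185.51  58.  ]
r 29 got 29.93 [316.81 193.69] [494.23 189.96  48.  ]
r 29 got 27.77 [313.81 200.44] [500.33 187.35  48.  ]
r 29 got 29.21 [316.06 191.81] [492.55 189.31  48.  ]
[316 201]
```

View pics/c12.png

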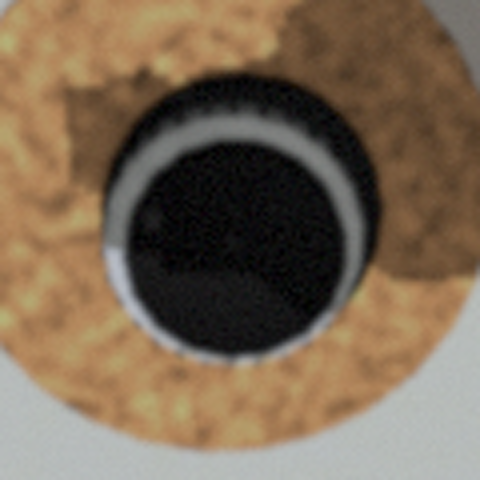

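The small cap is centred at about (315,203), which is world (499.7,188.5) at z 58. I'll grip its edge.

Call:
arm_command:
  motion:
    - [[1, 0, 0, 60, 0, 0, 0], [1, 0, 0, 105, 0, 0, 0], [1, 0, 0, 117.5, 0, 0, 0], [1, 0, 0, 117.5, 0, 0, 0], [0, 0, 0, 117.5, 0, 0, 0], [0, 0, 0, 117.5, 0, 0, 0], [0, 0, 0, 117.5, 0, 0, 0], [0, 0, 0, 117.5, 0, 0, 0], [0, 0, 0, 117.5, 0, 0, 0]]
  force: 40

```text
t: 17.15
position: [501.3, 189.6, 48.3]
ee_rot: [0.002, 0.0, 1.0, 0.001]
contact_force: [-0.4, -0.9, 5.9]
width: 45.6
grasp_force: 40.5
```

Call:
arm_command:
  motion:
    - [[0, 0, 0, -40, 0, 0, 0], [0, 0, 0, -100, 0, 0, 0], [0, 0, 0, -160, 0, 0, 0], [0, 0, -429, -160, 0, 0, 0], [0, 0, -429, -160, 0, 0, 0], [0, 0, -429, -160, 0, 0, 0], [0, 0, -429, -160, 0, 0, 0], [0, 0, -429, -160, 0, 0, 0], [0, 0, -429, -160, 0, 0, 0], [0, 0, -429, -160, 0, 0, 0], [0, 0, -429, -160, 0, 0, 0], [0, 0, -429, -160, 0, 0, 0]]

```text
t: 18.65
position: [499.6, -239.7, 205.9]
ee_rot: [-0.0, 0.001, 1.0, 0.0]
contact_force: [0.7, 0.7, -1.1]
width: 45.0
grasp_force: 41.3
```

```bash
python3 - <<'E'
from h import *
d=snap("wrist","w13"); s=arm.observe(); p=s["position"]; print(p,s["width"],rot().as_rotvec())
circ(d,"w13",[498.4,-241,86],[20,10],45)
circ(d,"w13",[p[0]-1,p[1],p[2]+10],[24],80,3)
im=cv2.imread("pics/w13.png"); cv2.imwrite("pics/c13.png",cv2.resize(im[130:340,175:455],(800,600),interpolation=2))
E
```

```text
[ 499.75 -239.22  206.06] 45.20526296212021 [-0.   -3.14 -0.  ]
r 20 got 19.65 [313.19 199.44] [ 500.63 -241.69   86.  ]
r 20 got 19.65 [313.19 196.81] [ 498.21 -241.68   86.  ]
r 10 got 10.76 [313.56 197.19] [ 498.56 -241.35   86.  ]
r 10 got 9.63 [314.31 194.94] [ 496.49 -240.68   86.  ]
r 24 got 25.3 [315.56 259.31] [ 493.1  -239.93  216.06]
r 24 got 22.62 [315.19 265.31] [ 496.32 -240.11  216.06]
r 24 got 24.48 [314.44 261.19] [ 494.1  -240.47  216.06]
```

View pics/c13.png

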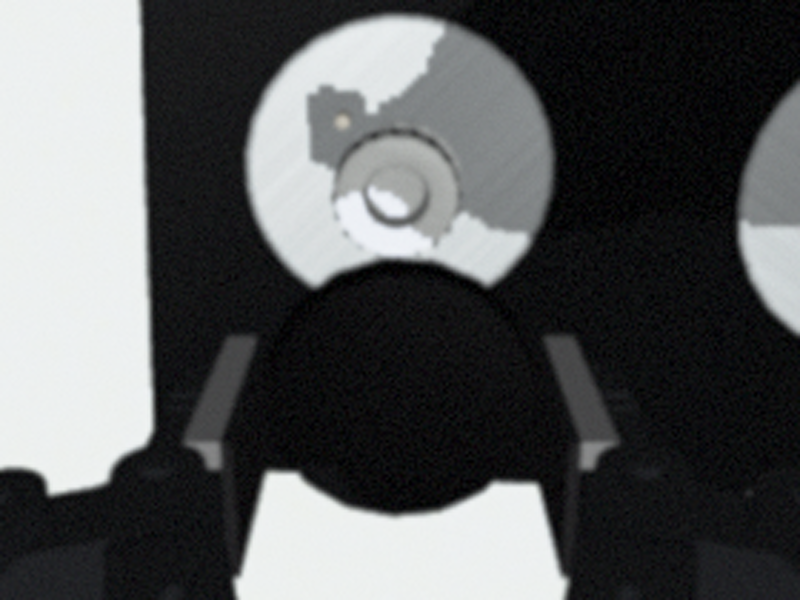

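Call:
arm_command:
  motion:
    - [[0, -0.5, -2, 50, 0, 0, 0], [0, -0.5, -2, 95, 0, 0, 0], [0, -0.5, -2, 108, 0, 0, 0], [0, -0.5, -2, 114, 0, 0, 0], [0, -0.5, -2, 118, 0, 0, 0], [0, -0.5, -2, 118, 0, 0, 0]]

```text
t: 19.45
position: [500.8, -241.9, 89.4]
ee_rot: [0.001, 0.0, 1.0, -0.0]
contact_force: [-0.0, 0.6, -1.1]
width: 45.3
grasp_force: 41.4
```

Call:
arm_command:
  motion:
    - [[0, 0, 0, 1, 0, 0, 0], [0, 0, 0, 2, 0, 0, 0], [0, 0, 0, 2, 0, 0, 0]]

```text
t: 19.82
position: [500.4, -242.0, 86.7]
ee_rot: [0.0, 0.001, 1.0, -0.0]
contact_force: [-0.2, -0.1, -0.1]
width: 45.1
grasp_force: 41.6
```

Call:
arm_command:
  motion:
    - [[0, 0, 0, 1, 0, 0, 0], [0, 0, 0, 2, 0, 0, 0], [0, 0, 0, 2, 0, 0, 0]]

```text
t: 20.2
position: [500.7, -242.1, 86.5]
ee_rot: [0.001, 0.0, 1.0, -0.001]
contact_force: [-3.8, 2.8, 9.7]
width: 45.5
grasp_force: 42.5
```

Call:
arm_command:
  motion:
    - [[0.7, 0, 0, -0.5, 0, 0, 0], [0.7, 0, 0, -0.5, 0, 0, 0], [0.7, 0, 0, -0.5, 0, 0, 0], [0.8, 0, 0, -50, 0, 0, 0], [1, 0, 0, -110, 0, 0, 0], [1, 0, 0, -120, 0, 0, 0], [1, 0, 0, -120, 0, 0, 0]]

```text
t: 21.08
position: [500.4, -241.8, 204.4]
ee_rot: [0.001, 0.001, 1.0, 0.0]
contact_force: [0.8, 0.5, -1.3]
width: 85.6
grasp_force: 0.0
```

```bash
python3 - <<'E'
from h import *
d=snap("wrist","w14"); p=arm.observe()["position"]; print(p)
g=cv2.cvtColor(cv2.imread("pics/w14.png"),cv2.COLOR_BGR2GRAY)
c=proj(d,[[498.5,-241,96]])[0]; print(c)
m=(g<60).astype(np.uint8); n,l,st,ce=cv2.connectedComponentsWithStats(m)
k=l[int(c[1]),int(c[0])]; print(st[k])
# dark blob within dish: outline -> circle on z=96
cn,_=cv2.findContours((l==k).astype(np.uint8),cv2.RETR_EXTERNAL,cv2.CHAIN_APPROX_NONE)
h=cn[0]; print(cv2.fitEllipse(h), cv2.minEnclosingCircle(onplane(d,h.reshape(-1,2),96)[:,:2].astype(np.float32)))
e=cv2.fitEllipse(h); print(onplane(d,[e[0]],92))
E
```

```text
[ 499.93 -241.59  202.91]
[316.33 199.49]
[ 289  174   52   53 2171]
((314.387451171875, 199.942138671875), (51.5107307434082, 51.82552719116211), 112.5346450805664) ((499.44561767578125, -242.81333923339844), 23.256446838378906)
[[ 500.06 -242.66   92.  ]]
```

Call:
arm_command:
  motion:
    - [[1, 0, 430, 40, 0, 0, 0], [1, 0, 430, 40, 0, 0, 0], [1, 0, 430, 40, 0, 0, 0], [1, 0, 430, 40, 0, 0, 0], [1, 0, 430, 40, 0, 0, 0], [1, 0, 430, 40, 0, 0, 0], [1, 0, 430, 40, 0, 0, 0], [1, 0, 430, 40, 0, 0, 0], [1, 0, 430, 40, 0, 0, 0]]

```text
t: 22.25
position: [500.1, 187.8, 162.5]
ee_rot: [-0.001, 0.0, 1.0, -0.001]
contact_force: [1.2, 0.0, -0.2]
width: 85.6
grasp_force: 0.0
```

```bash
python3 - <<'E'
from h import *
d=snap("wrist","w15"); go([500,188.5,34],np.pi/2)
circ(d,"w15",[500,188.5,48],[29,14.5],60,3)
circ(d,"w15",[500,188.5,24],[34],60,2)
im=cv2.imread("pics/w15.png"); c=proj(d,[[500,188.5,48]])[0].astype(int); print(c)
g=cv2.cvtColor(im,cv2.COLOR_BGR2GRAY)
hs=cv2.cvtColor(im,cv2.COLOR_BGR2HSV)
m=((hs[...,1]<45)&(g>75)).astype(np.uint8); m[:c[1]-45]=0;m[c[1]+45:]=0;m[:,:c[0]-42]=0;m[:,c[0]+42:]=0
n,l,st,ce=cv2.connectedComponentsWithStats(m)
for i in range(1,n):
    if st[i][4]>400:
        cn,_=cv2.findContours((l==i).astype(np.uint8),cv2.RETR_EXTERNAL,cv2.CHAIN_APPROX_NONE)
        print(st[i],cv2.minEnclosingCircle(onplane(d,cn[0].reshape(-1,2),48)[:,:2].astype(np.float32)))
E
```

```text
pos [500.38 187.32 163.09] shift [  0.18   1.34 129.09] w 85.4
yaw 1.5691368242241008 -> 1.5707963267948966 turn [-0. -0. -0.]
r 29 got 27.96 [315.44 200.19] [500.09 187.57  48.  ]
r 29 got 30.11 [318.06 194.19] [494.68 189.84  48.  ]
r 29 got 30.11 [316.56 192.69] [493.33 188.54  48.  ]
r 14.5 got 15.71 [316.19 199.44] [499.41 188.22  48.  ]
r 14.5 got 14.59 [315.44 201.69] [501.45 187.57  48.  ]
r 14.5 got 14.99 [313.94 197.19] [497.38 186.26  48.  ]
r 34 got 34.27 [317.31 195.44] [502.33 189.35  24.  ]
r 34 got 35.05 [315.06 195.06] [501.96 187.21  24.  ]
[316 200]
[ 283  169   65   64 3161] ((501.1627502441406, 187.43675231933594), 28.73505210876465)
```

Call:
arm_command:
  motion:
    - [[1, 0, 0, 60, 0, 0, 0], [1, 0, 0.5, 115, 0, 0, 0], [1, 0, 0.5, 132, 0, 0, 0], [1, 0, 0.5, 132, 0, 0, 0], [0, 0, 0.5, 132, 0, 0, 0], [0, 0, 0.5, 132, 0, 0, 0], [0, 0, 0.5, 132, 0, 0, 0], [0, 0, 0.5, 132, 0, 0, 0]]
  force: 40

```text
t: 23.3
position: [502.3, 189.3, 35.4]
ee_rot: [0.002, 0.0, 1.0, 0.001]
contact_force: [-1.3, -0.8, 5.4]
width: 55.2
grasp_force: 41.7
```

Call:
arm_command:
  motion:
    - [[0, 0, 0, 0, 0, 0, 0], [0, 0, 0, -40, 0, 0, 0], [0, 0, 0, -100, 0, 0, 0], [0, 0, 0, -160, 0, 0, 0], [0, -13, -249, -180, 0, 0, 0], [0, -13, -249, -180, 0, 0, 0], [0, -13, -249, -180, 0, 0, 0], [0, -13, -249, -180, 0, 0, 0], [0, -13, -249, -180, 0, 0, 0], [0, -13, -249, -180, 0, 0, 0], [0, -13, -249, -180, 0, 0, 0]]

```text
t: 24.68
position: [513.5, -59.2, 212.3]
ee_rot: [0.0, -0.0, 1.0, 0.0]
contact_force: [-0.7, 0.6, -1.2]
width: 55.0
grasp_force: 43.1
```

```bash
python3 - <<'E'
from h import *
d=snap("wrist","w16"); s=arm.observe(); p=s["position"]; print(p,s["width"])
B=[507,-61.5]
for r,z in((29,72),(24,72),(21,66)): circ(d,"w16",B+[z],[r],55,2)
g=cv2.cvtColor(cv2.imread("pics/w16.png"),cv2.COLOR_BGR2GRAY)
hs=cv2.cvtColor(cv2.imread("pics/w16.png"),cv2.COLOR_BGR2HSV)
c=proj(d,[B+[58]])[0]; print(c, proj(d,[B+[72]]))
m=((hs[...,0]<25)&(hs[...,1]>100)).astype(np.uint8); n,l,st,ce=cv2.connectedComponentsWithStats(m)
for i in range(1,n):
    if np.hypot(*(ce[i]-c))<20 and st[i][4]>4: print("dot",ce[i],st[i][4],onplane(d,[ce[i]],58))
circ(d,"w16",B+[55],[60,61.5],85,2)
circ(d,"w16",[p[0]-1,p[1],p[2]+15],[29,14.5],80,2)
x,y=175,100; cv2.imwrite("pics/c16.png",cv2.resize(cv2.imread("pics/w16.png")[100:310,175:455],(800,600),interpolation=2))
E
```

```text
[513.47 -59.11 212.29] 55.12501935410782
r 29 got 29.71 [303.31 187.56] [508.87 -70.62  72.  ]
r 29 got 28.93 [287.94 195.06] [516.25 -85.38  72.  ]
r 24 got 25.13 [310.06 190.94] [512.17 -64.23  72.  ]
r 24 got 23.17 [311.19 181.94] [503.41 -63.14  72.  ]
r 21 got 19.87 [313.81 185.81] [508.61 -60.69  66.  ]
r 21 got 21.86 [311.56 186.94] [509.73 -62.86  66.  ]
[313.01 182.32] [[312.93 185.65]]
dot [313.6 185.4] 15 [[510.13 -60.92  58.  ]]
r 60 got 60.25 [313.69 181.69] [507.04 -60.84  55.  ]
r 60 got 58.6 [311.44 181.69] [507.04 -63.09  55.  ]
r 61.5 got 60.93 [314.44 182.44] [507.81 -60.09  55.  ]
r 61.5 got 61.34 [313.69 184.31] [509.73 -60.84  55.  ]
r 29 got 28.08 [314.56 265.44] [507.77 -59.88 227.29]
r 29 got 27.88 [314.94 271.81] [511.12 -59.7  227.29]
r 14.5 got 15.12 [315.31 267.31] [508.75 -59.52 227.29]
r 14.5 got 13.8 [316.81 269.94] [510.13 -58.82 227.29]
```

View pics/c16.png

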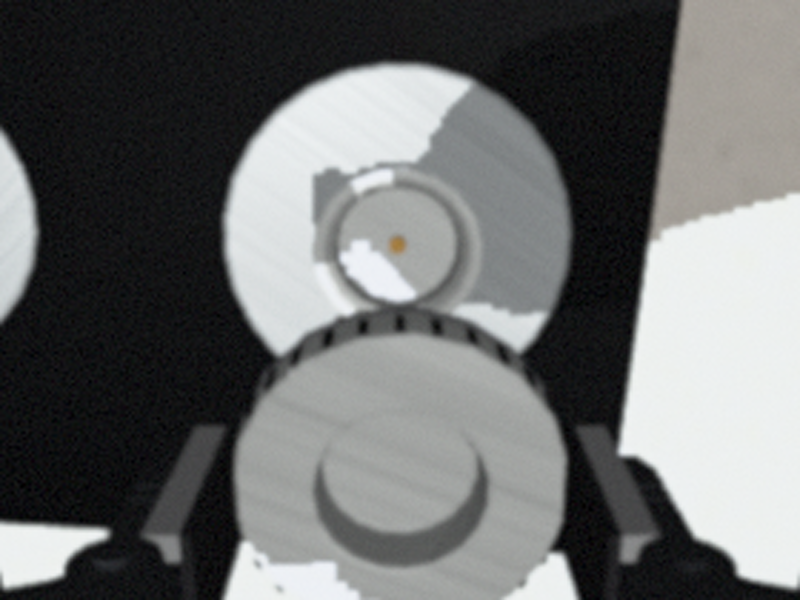

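The large base's rim is centred at about (314,187) and the large ring is held level. Lowering it in.

Call:
arm_command:
  motion:
    - [[0, 3.5, -1.5, 40, 0, 0, 0], [0, 3.5, -1.5, 95, 0, 0, 0], [0, 3.5, -1.5, 120, 0, 0, 0], [0, 3.5, -1.5, 130, 0, 0, 0], [0, 3.5, -1.5, 135, 0, 0, 0], [0, 3.5, -1.5, 135, 0, 0, 0]]

```text
t: 25.48
position: [510.5, -61.6, 78.2]
ee_rot: [0.001, 0.0, 1.0, 0.0]
contact_force: [0.6, 0.4, -1.3]
width: 55.5
grasp_force: 43.1
```

Call:
arm_command:
  motion:
    - [[0, 0, 0, 1, 0, 0, 0], [0, 0, 0, 2, 0, 0, 0], [0, 0, 0, 2.5, 0, 0, 0], [0, 0, 0, 2.5, 0, 0, 0]]

```text
t: 25.98
position: [509.9, -61.9, 74.7]
ee_rot: [-0.0, 0.001, 1.0, 0.0]
contact_force: [0.2, 0.3, -2.3]
width: 55.5
grasp_force: 43.1
```

Call:
arm_command:
  motion:
    - [[0, 0, 0, 1, 0, 0, 0], [0, 0, 0, 2, 0, 0, 0], [0, 0, 0, 2, 0, 0, 0]]

```text
t: 26.35
position: [510.1, -62.0, 73.8]
ee_rot: [0.0, 0.0, 1.0, -0.0]
contact_force: [-3.2, 0.4, 5.1]
width: 55.3
grasp_force: 43.6
```

Call:
arm_command:
  motion:
    - [[0.9, 0, 0, -0.5, 0, 0, 0], [0.9, 0, 0, -0.5, 0, 0, 0], [0.9, 0, 0, -0.5, 0, 0, 0], [1, 0, 0, -50, 0, 0, 0], [1, 0, 0, -110, 0, 0, 0], [1, 0, 0, -130, 0, 0, 0], [1, 0, 0, -130, 0, 0, 0], [1, 0, 0, -130, 0, 0, 0]]

```text
t: 27.35
position: [509.3, -61.7, 200.9]
ee_rot: [-0.001, 0.001, 1.0, 0.0]
contact_force: [-1.1, -0.1, 0.6]
width: 85.4
grasp_force: 0.0
```

```bash
python3 - <<'E'
from h import *
d=snap("wrist","w17"); s=arm.observe(); p=s["position"]; print(p,s["width"])
B=[508.5,-61]
circ(d,"w17",B+[86],[29,14.5],60,3)
S=snap("scene","s17"); D=snap("side","d17")
g=cv2.cvtColor(cv2.imread("pics/w17.png"),cv2.COLOR_BGR2GRAY)
print(proj(d,[B+[86]]))
go([500,188,10],np.pi/2)
E
```

```text
[509.2  -61.82 200.63] 85.2433814965059
r 29 got 27.97 [314.69 199.94] [509.17 -62.36  86.  ]
r 29 got 29.77 [312.44 201.44] [510.53 -64.33  86.  ]
r 29 got 30.13 [315.81 202.56] [511.56 -61.38  86.  ]
r 14.5 got 13.2 [314.69 197.69] [507.13 -62.36  86.  ]
r 14.5 got 13.55 [313.56 199.94] [509.16 -63.34  86.  ]
r 14.5 got 15.71 [284.69 157.56] [472.1  -87.52  86.  ]
[[316.24 199.2 ]]
pos [509.34 -61.91 201.05] shift [  9.13 249.96 190.99] w 85.5
yaw 1.569586766144643 -> 1.5707963267948966 turn [-0. -0. -0.]
```

Call:
arm_command:
  motion:
    - [[1, 9, 250, 40, 0, 0, 0], [1, 9, 250, 40, 0, 0, 0], [1, 9, 250, 40, 0, 0, 0], [1, 9, 250, 40, 0, 0, 0], [1, 9, 250, 40, 0, 0, 0], [1, 9, 250, 40, 0, 0, 0], [1, 9, 250, 40, 0, 0, 0]]

```text
t: 28.38
position: [501.4, 187.1, 162.9]
ee_rot: [0.0, 0.001, 1.0, -0.0]
contact_force: [0.3, -0.6, 0.2]
width: 85.5
grasp_force: 0.0
```

```bash
cat >> h.py <<'E'
def dark(d,f,P,z,th=60):
    "dark blob at P: its outline cast on the height z"
    g=cv2.cvtColor(cv2.imread(f"pics/{f}.png"),cv2.COLOR_BGR2GRAY); c=proj(d,[P])[0]
    n,l,st,ce=cv2.connectedComponentsWithStats((g<th).astype(np.uint8)); k=l[int(c[1]),int(c[0])]
    h=cv2.findContours((l==k).astype(np.uint8),0,cv2.CHAIN_APPROX_NONE)[0][0]
    print("box",st[k],cv2.fitEllipse(h),cv2.minEnclosingCircle(onplane(d,h.reshape(-1,2),z)[:,:2].astype(np.float32)),onplane(d,[cv2.fitEllipse(h)[0]],z))
E
python3 - <<'E'
from h import *
d=snap("wrist","w18"); go([500,188,10],np.pi/2)
for th in(45,60): dark(d,"w18",[500,188,24],24,th)
circ(d,"w18",[500,188,24],[34],60,3)
E
```

```text
pos [501.5  187.05 163.03] shift [  1.58   0.91 153.03] w 85.6
yaw 1.5680005793666238 -> 1.5707963267948966 turn [ 0.  0. -0.]
box [ 284  157   69   68 3662] ((317.869873046875, 190.80870056152344), (66.67743682861328, 68.10759735107422), 91.8363265991211) ((500.6490478515625, 189.49620056152344), 33.14456558227539) [[499.63 189.46  24.  ]]
box [ 284  157   70   68 3760] ((317.9312744140625, 190.66246032714844), (67.31412506103516, 69.28765106201172), 88.31131744384766) ((500.4384460449219, 189.63966369628906), 33.581356048583984) [[499.49 189.51  24.  ]]
r 34 got 32.95 [317.69 191.56] [500.37 189.28  24.  ]
r 34 got 34.52 [318.06 188.94] [497.81 189.64  24.  ]
r 34 got 33.34 [319.56 190.44] [499.27 191.06  24.  ]
```

Call:
arm_command:
  motion:
    - [[1, 1, 2.5, 60, 0, 0, 0], [1, 1, 2.5, 120, 0, 0, 0], [1, 1, 2.5, 150, 0, 0, 0], [1, 1, 2.5, 158, 0, 0, 0], [1, 1, 2.5, 158, 0, 0, 0], [0, 1, 2.5, 158, 0, 0, 0], [0, 1, 2.5, 158, 0, 0, 0], [0, 1, 2.5, 158, 0, 0, 0], [0, 1, 2.5, 158, 0, 0, 0]]
  force: 40

```text
t: 29.55
position: [501.6, 191.4, 7.6]
ee_rot: [0.002, 0.0, 1.0, 0.001]
contact_force: [-1.9, -0.7, 5.1]
width: 65.9
grasp_force: 43.3
```

Call:
arm_command:
  motion:
    - [[0, 0, 0, -40, 0, 0, 0], [0, 0, 0, -100, 0, 0, 0], [0, 0, 0, -160, 0, 0, 0], [0, -9.5, -252, -200, 0, 0, 0], [0, -9.5, -252, -200, 0, 0, 0], [0, -9.5, -252, -200, 0, 0, 0], [0, -9.5, -252, -200, 0, 0, 0], [0, -9.5, -252, -200, 0, 0, 0], [0, -9.5, -252, -200, 0, 0, 0], [0, -9.5, -252, -200, 0, 0, 0]]

```text
t: 30.8
position: [509.4, -60.3, 204.6]
ee_rot: [-0.0, -0.0, 1.0, 0.0]
contact_force: [0.4, -0.0, -2.6]
width: 65.4
grasp_force: 45.6
```

```bash
python3 - <<'E'
from h import *
d=snap("wrist","w19"); s=arm.observe(); p=s["position"]; print(p,s["width"])
circ(d,"w19",[509,-62,86],[29,14.5],45,2)
circ(d,"w19",[p[0]-1,p[1],p[2]+16],[34],90,3)
S=snap("side","d19")
E
```

```text
[509.38 -60.15 204.53] 65.54302826356101
r 29 got 28.64 [312.81 199.69] [510.37 -62.53  86.  ]
r 29 got 28.27 [312.44 195.94] [506.92 -62.85  86.  ]
r 14.5 got 15.71 [285.81 230.81] [539.99 -87.25  86.  ]
r 34 got 35.17 [315.44 263.19] [501.97 -60.51 220.53]
r 34 got 33.99 [315.06 265.81] [503.32 -60.68 220.53]
r 34 got 32.6 [315.44 273.69] [507.44 -60.51 220.53]
```

Call:
arm_command:
  motion:
    - [[0, -0.5, -2, 50, 0, 0, 0], [0, -0.5, -2, 95, 0, 0, 0], [0, -0.5, -2, 110, 0, 0, 0], [0, -0.5, -2, 117, 0, 0, 0], [0, -0.5, -2, 121, 0, 0, 0], [0, -0.5, -2, 121, 0, 0, 0]]

```text
t: 31.65
position: [510.5, -63.2, 84.9]
ee_rot: [0.001, 0.001, 1.0, 0.0]
contact_force: [0.3, 0.0, -2.0]
width: 65.8
grasp_force: 45.7
```

Call:
arm_command:
  motion:
    - [[0, 0, 0, 1, 0, 0, 0], [0, 0, 0, 2, 0, 0, 0], [0, 0, 0, 3, 0, 0, 0], [0, 0, 0, 3, 0, 0, 0]]

```text
t: 32.15
position: [509.8, -63.4, 80.6]
ee_rot: [-0.0, 0.001, 1.0, 0.0]
contact_force: [-0.4, 0.9, -1.3]
width: 65.5
grasp_force: 45.7
```

Call:
arm_command:
  motion:
    - [[0, 0, 0, 1, 0, 0, 0], [0, 0, 0, 2, 0, 0, 0], [0, 0, 0, 2.5, 0, 0, 0], [0, 0, 0, 2.5, 0, 0, 0]]

```text
t: 32.65
position: [510.1, -63.6, 79.9]
ee_rot: [0.001, 0.001, 1.0, -0.0]
contact_force: [-4.8, 0.9, 7.6]
width: 65.2
grasp_force: 46.6
```

Seated contact at the expected height. Release, retreat and check.

Call:
arm_command:
  motion:
    - [[1, 0, 0, -0.5, 0, 0, 0], [1, 0, 0, -0.5, 0, 0, 0], [1, 0, 0, -0.5, 0, 0, 0], [1, 0, 0, -50, 0, 0, 0], [1, 0, -40, -110, 0, 0, 0], [1, 0, -86, -170, 0, 0, 0], [1, 0, -86, -190, 0, 0, 0], [1, 0, -86, -190, 0, 0, 0], [1, 0, -86, -190, 0, 0, 0]]

```text
t: 33.78
position: [509.7, -149.1, 267.1]
ee_rot: [-0.001, 0.001, 1.0, 0.0]
contact_force: [0.1, -0.1, -0.8]
width: 85.5
grasp_force: 0.0
```

```bash
python3 - <<'E'
from h import *
d=snap("wrist","w20"); S=snap("scene","s20"); D=snap("side","d20"); print(arm.observe()["position"])
# dark cap blobs against the bright dish/ring in each view; expected top-disc outlines for comparison
g={k:cv2.cvtColor(cv2.imread(f"pics/{k}.png"),cv2.COLOR_BGR2GRAY) for k in("w20","s20","d20")}
for P,R_ in(([508.5,-61.5],34),([499,-241],24)):
    dark(d,"w20",P+[96],96,60)
    t=np.linspace(0,2*np.pi,60)
    E=np.array([[P[0]+R_*np.cos(a),P[1]+R_*np.sin(a),z] for z in(86,96) for a in t])
    for k,dd in(("s20",S),("d20",D)):
        e=proj(dd,E); print(k,"expect",e.min(0),e.max(0))
        c=proj(dd,[P+[93]])[0].astype(int); n,l,st,ce=cv2.connectedComponentsWithStats((g[k]<60).astype(np.uint8))
        q=st[l[c[1],c[0]]]; print("   got",q[:2],q[:2]+q[2:4]-1)
for n,P in(("pot",[378,221,15]),("salt",[645,205,40])): print(n,g["w20"][tuple(proj(d,[P])[0].astype(int)[::-1])])
a=cv2.absdiff(cv2.imread("pics/scene0.png"),cv2.imread("pics/s20.png")).max(2)
print("salt/pot change",(a[190:242,208:238]>40).sum(),(a[270:302,276:310]>40).sum())
E
```

```text
[ 509.49 -148.89  266.74]
box [ 364  154   62   61 2949] ((394.71221923828125, 184.0255584716797), (58.826114654541016, 62.005210876464844), 59.50205993652344) ((509.6350402832031, -65.45170593261719), 33.16615295410156) [[508.66 -65.6   96.  ]]
s20 expect [347.83 173.86] [379.37 190.03]
   got [300 159] [486 235]
d20 expect [336.49 173.53] [362.   191.74]
   got [296 140] [413 227]
box [ 206  155   44   42 1466] ((227.24795532226562, 175.44752502441406), (41.590965270996094, 43.06272506713867), 97.37663269042969) ((499.6990966796875, -240.76913452148438), 23.593334197998047) [[ 499.27 -240.91   96.  ]]
s20 expect [411.97 158.11] [433.02 169.15]
   got [300 159] [486 235]
d20 expect [361.87 143.04] [378.37 154.77]
   got [296 140] [413 227]
pot 51
salt 162
salt/pot change 0 94
```

```bash
python3 - <<'E'
from h import *
S=snap("scene","s21"); D=snap("side","d21")
t=np.linspace(0,2*np.pi,400)
for P,r in(([509,-63.5],34),([499.3,-241.3],24)):
    for k,dd in(("s21",S),("d21",D)):
        g=cv2.cvtColor(cv2.imread(f"pics/{k}.png"),cv2.COLOR_BGR2GRAY).astype(int)
        e=proj(dd,[[P[0]+r*np.cos(a),P[1]+r*np.sin(a),86] for a in t])
        out=[]
        for x in range(int(e[:,0].min())+2,int(e[:,0].max())-1,2):
            b=e[np.abs(e[:,0]-x)<1,1].max(); y0=int(b)-4
            col=g[y0:y0+12,x]; j=np.argmax(col>70); out.append((round(b,1),y0+j-0.5 if col.max()>70 else None))
        print(k,"diff",[None if q is None else round(q-b,1) for b,q in out])
a0=cv2.imread("pics/scene0.png");a1=cv2.imread("pics/s21.png")
def pot(im):
    g=cv2.cvtColor(im,6)[265:305,272:315]; n,l,st,ce=cv2.connectedComponentsWithStats((g<60).astype(np.uint8)); i=1+st[1:,4].argmax(); return st[i],ce[i]
print(pot(a0),pot(a1))
E
```

```text
s21 diff [np.float64(-0.5), np.float64(0.6), np.float64(-0.1), np.float64(-0.5), np.float64(-0.8), np.float64(-1.1), np.float64(-0.2), np.float64(-1.2), np.float64(-1.2), np.float64(-1.1), np.float64(-0.9), np.float64(-0.6), np.float64(-0.2), np.float64(0.4)]
d21 diff [np.float64(-1.3), np.float64(0.4), np.float64(0.5), np.float64(0.8), np.float64(0.5), np.float64(0.3), np.float64(0.2), np.float64(0.3), np.float64(-0.5), np.float64(0.0), np.float64(-0.3)]
s21 diff [np.float64(2.2), np.float64(0.4), np.float64(-1.1), np.float64(-1.4), np.float64(-1.5), np.float64(-0.6), np.float64(-0.6), np.float64(-0.5), np.float64(-0.2)]
d21 diff [np.float64(-0.5), np.float64(0.6), np.float64(0.0), np.float64(-0.2), np.float64(-0.2), np.float64(-0.1), np.float64(-1.8)]
(array([  9,  20,  26,  16, 271], dtype=int32), array([22.  , 28.32])) (array([  9,  20,  26,  16, 271], dtype=int32), array([22.  , 28.32]))
```

Both caps' lower edges match the seated, level outline to within about 1 px over most of their length, and the shaker and pot haven't moved. Handing in.

```bash
python3 -c "
from rig import arm
print(arm.close_job())"
```

```text
the job is handed in; nothing more can be done
None
```

I rebuilt both burners and handed the job in at about 34 s. Each ring is in its own base with its own cap on top. My camera checks showed both seated and level with the salt shaker and pot unmoved, but no verdict came back.

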